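Look through a lantern glass in the hand lamp's beam

TASK

Lift the yellow hand lamp by its handle off the charging stand, keeping it level, set it down gently on the mat inside the yellow corner marks, shining squarely at the middle of the white board, and let go of it. Then take the amber lantern glass out of the wooden block by its two frosted edges only, the fingers never touching its polished faces, and without letting it touch lamp, mat or board bring it into the beam: upright, centred on the lens, about midway between lamp and board, with a polished face square to the beam. Finish while still holding it there in the gripper so that it can be checked for flaws, and leave everything else on the bench as it is.

Things in the scene. Friction and masses are not known exactly. Their poses are not given: they have to be found in the camera images.
- lamp: the yellow rechargeable hand lamp, loose, 0.5 to 0.85 kg: box 116 x 84 mm (its x, y) and 108 mm high, black round lens bezel on its front (+x) face, black carrying handle on top. Origin at the centre of its underside; x is the way the beam shines, z up. At the start it stands in the charging stand, its underside 22 mm above the bench
- lamp_grip (a point): centre of the lamp's handle bar, 150 mm above the lamp's underside, straight above its centre. The bar runs along the lamp's x: 18 mm wide (lamp y), 16 mm tall, 82 mm free between its two posts, 34 mm of free height under it; grip it across its width from above, at the middle (the lamp balances within 5 mm of it). Axes as the lamp's
- lamp_base (a point): centre of the lamp's underside, axes as the lamp's
- lens (a point): centre of the front of the lamp's lens (78 mm across with its bezel), 70 mm ahead (lamp x) of the lamp's centre and 65 mm above its underside. Axes as the lamp's: the beam runs along +x
- dock: the black charging stand, fixed, 150 x 116 mm; its floor lies 22 mm above the bench, with lips 12 mm high along both sides (about 3 mm free), one 6 mm high in front and a contact block 34 mm high at the rear: lift the lamp straight up, 45 mm or more. Origin on the bench under the middle of the lamp; its x is the lamp's x at the start
- viewer: the viewing place, fixed: black rubber mat 360 x 160 mm, 4 mm thick, with the white board standing at one end and yellow corner marks for the lamp at the other. Origin at the centre of the mat's underside, x towards the board, z up
- lamp_spot (a point): the middle of the yellow corner marks (130 x 104 mm), on the mat's top; axes as the mat's. The lamp stands here with its x along this x
- board_mid (a point): the point of the white board's lamp-side face that the lens axis should meet, 69 mm above the bench; 272 mm from lamp_spot along x, so about 200 mm from the lens. The board is 150 mm wide, 5 mm thick, its top edge 120 mm above the bench; behind it (away from the lamp) a low aluminium foot
- rack: the wooden block for the glasses, fixed, 172 x 52 x 20 mm, with three slots in a row along its x, 52 mm apart, each 10 mm deep. Origin at the centre of its underside. Any glass may stand in any slot, always with its x along the block's x
- amber: the amber (orange) lantern glass, loose, 55 g: an upright bar 14 mm thick (its x) x 26 mm wide (its y) x 70 mm high. The polished faces look to +x and -x; the frosted (ground, milky) edges to +y and -y, so it is gripped across its 26 mm width. Each polished face is 20 x 62 mm and stands 2 mm proud of the frosted ends, 3 mm in from the edges. Origin at the centre of its underside, 10 mm above the bench at the start
- amber_mid (a point): the middle of the amber glass, 35 mm above its underside; axes as the glass's. At the start it is 45 mm above the bench, 25 mm above the block's top
- green: the green glass, same shape, stays in its slot
- blue: the blue glass, same shape, stays in its slot
- hammer: chasing hammer, 250 mm long, lying at the far side beyond the mat; leave alone
- brush: bench brush, 170 mm long, lying near the robot; leave alone
- tin: round tin, 66 mm across and 50 mm high, far side right; leave alone
- punch_a: steel chasing punch, 120 mm long and 9 mm thick, lying near the robot; leave alone
- punch_b: another chasing punch near the robot; leave alone
- punch_c: another chasing punch, lying at the right; leave alone

How it is judged:
On the way, in this order (a step that is already met when the one before it is completed fails the run):
1. the lamp is lifted clear of the charging stand (z of lamp_base in the frame of dock above 0.042 m and contact force between the fingers and lamp above 1 N), for 0.1 s.
2. the lamp is lowered by hand onto the marked place (not dropped: still gripped when its underside is within 8 mm of the mat) (z of lamp_base in the frame of lamp_spot below 0.008 m and horizontal distance between lamp_base and lamp_spot below 0.03 m and contact force between the fingers and lamp above 1 N), for 0.05 s.
3. the lamp stands there released, upright and aimed at the board (horizontal distance between lamp_base and lamp_spot below 0.03 m and z of lamp_base in the frame of lamp_spot below 0.004 m and angle between lamp_base's own z axis and vertical below 0.06 rad and x of board_mid in the frame of lens above 0.1 m and y of board_mid in the frame of lens between -0.045 and 0.045 m and contact force between the fingers and lamp below 0.1 N and linear speed of lamp below 0.02 m/s), for 0.3 s.
4. the amber glass is lifted out of its slot in the fingers (z of amber_mid in the frame of rack above 0.07 m and contact force between the fingers and amber above 1 N), for 0.1 s.
At the end, for the whole second after the job is handed in: Lamp upright, let go, within 30 mm of the marks' middle, its axis within 45 mm of the board's; amber glass held still, touching only the fingers, 55 to 145 mm before the lens, within 15 mm sideways and 18 mm in height of its axis, upright and square to the beam within 0.2 rad (all of step 3 and contact force between the fingers and amber above 1 N and x of amber_mid in the frame of lens between 0.055 and 0.145 m and y of amber_mid in the frame of lens between -0.015 and 0.015 m and z of amber_mid in the frame of lens between -0.018 and 0.018 m and angle between the x axis of amber_mid and the x axis of lens, either way round below 0.2 rad and angle between amber_mid's own z axis and vertical below 0.2 rad and height (world z) of amber_mid above 0.045 m and contact force between amber and lamp below 0.1 N and contact force between amber and viewer below 0.1 N and linear speed of amber below 0.03 m/s); the arm keeps its last pose, push and grip.
It fails at once if the fingers touch a polished face of the amber glass (contact force between the fingers and amber_c1 above 0.3 N or contact force between the fingers and amber_c2 above 0.3 N).
It fails at once if the glass knocks against the lamp, the mat or the board (contact force between amber and lamp above 1 N or contact force between amber and viewer above 1 N).
It fails at once if the lamp is tipped by more than 30 degrees (angle between lamp_base's own z axis and vertical above 0.52 rad).
It fails at once if another glass is pulled out or knocked over (distance of any of green, blue from where it was at the start of the episode above 0.015 m).
It fails at once if the hammer, brush, tin or a punch is pushed away (distance of any of hammer, brush, tin, punch_a, punch_b, punch_c from where it was at the start of the episode above 0.03 m).
It also fails if it takes over 54 s, if anything falls off the work surface, if the arm or the gripper's body presses on something with over 40 N, if the wrist force passes 120 N, or if a joint passes its speed limit or range.

ROBOT

A 6-joint arm with a two-finger parallel gripper is mounted at the origin on the work surface. World frame = base frame: x ahead of the robot, y to its left, z up, the work surface at z = 0. Lengths are in m, angles in rad, forces in N, time in s.
With the tool pointing down it reaches from about 0.25 to 0.725 m from the base axis. Payload 4 kg.
Tool frame: the origin (TCP) lies at the very end of the fingers, on their centre line; the grasp point (between the pads) lies 19 mm behind it; z points along the fingers, y is the line along which they close (so a half turn about z gives the same grasp; the last joint's range is limited). The gripper opens to 85 mm and grips with 20 to 120 N. Pads are 22 mm wide; open, the fingers measure 114 mm over their backs; the gripper's body (76 mm by 85 mm) begins 54 mm behind the grasp point. The pads swing forward as they close: fully open they stand 13 mm farther back than shut.
Start: joints at [-1.123, 0.241, 0.005, 1.335, 0, 1.571], TCP at [0.216, -0.451, 0.231] pointing down, gripper open.
Joint ranges: [-2.72, 2.72], [-1.05, 1.87], [-1.09, 1.28], [-1.99, 2.15], [-1.42, 1.44], [-3.14, 3.14]. Speed limits (rad/s): [2.79, 2.79, 3.14, 3.14, 3.14, 3.14].

INTERFACE

Orientations are given as a unit quaternion [x, y, z, w].
In Python, from workcell import bot, vision, workorder gives the robot as it stands.
- The arm moves only by the shell command python3 -m creep 'ROWS' [OPENING]. ROWS is JSON, a list of rows, each a list of 2 entries, a list of its own where there are three numbers: the shift along the tool's x, y, z in mm, then the turn, a rotation vector about the tool's x, y, z in rad. In form: [[[dx, dy, dz], [wx, wy, wz]], ...]. A call has 1 to 12 rows; each row shifts and turns the commanded pose from where the row before left it, along the tool's axes as they then stand; what a row does not reach is not made up. A row lasts 1/8 s, in which the tool goes at most 62.5 mm and 10.7 degrees, less where a joint would pass 70% of its speed; a pose out of reach is approached as far as the arm can. A call is refused whole if a number of a shift passes 62.5 or a number of a turn 0.188, either way. A call with a gripper value outside its range is refused whole. OPENING is the finger opening in mm, from 0 to 85.4, set as the call begins (- or left out, the last holds). The fingers move at their own pace and stop on an object; the grip force is fixed at half the most. Time passes only in rows, so rows that do not move let the fingers close. It gives the time, the measured TCP pose, the force, the opening and the grip force at its end, in the units of the state.
- bot.get_obs(): the state, without advancing time (a new reading comes with each control period).
- vision.camera(name): name is "side" or "top"; returns a dict with "image" (384x512x3 uint8, blue, green, red), "z_map" (384x512 float32, m along the optical axis (not along the pixel's ray), 0 where there is no reading), "K" (3x3 intrinsics, pixels), "rvec" (rotation vector, rad) and "tvec" (3), from world to camera coordinates, as OpenCV has them. Camera axes: x right, y down, z forward; pixel columns grow to the right and rows downward; lengths in m; the calibration is good to about 2 mm. A picture is of the moment at which its call begins.
- workorder.job_done(): hands the job in; it is judged then, once.
Trained networks look in a picture, given as the dict that the camera call returned (one of the last four; its "shot" number tells which), for a name from the list of things; names that differ only in an ending like _2 or _b are one class to them, and where a whole thing is asked for, a point or a joint stands for the part that bears it (a point fixed in the world has none). Each returns a list of dicts, best first, with "score" (0 to 1); they miss things now and then, are a little off and sometimes report something else, mostly with a low value. They report only what shows in the picture. A call takes as long as a camera call.
- vision.spot_in(picture, query): "position" ([column, row] in pixels, amid what is visible of it).
- vision.place_of(picture, query): "position" ([column, row] in pixels: a listed point, or the origin of a listed thing).
The state is a dict: "clock": time; "joint_pos": joint angles; "joint_vel": joint speeds; "tau": joint torques, N m; "eef_pos": TCP position; "tool_rot": TCP orientation; "ft_force": force on the tool from outside, world axes, zero at the start; "ft_torque": the same for the moment, N m; "grip_width": finger opening in m; "grasp_force": force on a finger pad.
Only numpy, scipy, OpenCV 4.12 (cv2) and the standard library are available. Lean on these libraries where they do the work, as an engineer would, in place of code of your own. Each camera call takes 0.05 s, during which the arm holds its last target. There are 200 camera calls.

## Working session

There is one attempt and no reset: what is moved stays moved. The work goes in short steps, Python scripts to look and compute and a shell command to move; the robot and the scene stay as the last step left them, time stands still between calls to the robot, and variables do not carry over. Pictures are saved under pics/ and viewed, at most 10 in all, crops included, and the job is handed in when it is done.

```bash
mkdir -p pics; cat > h.py <<'E'
import numpy as np, cv2, json
from workcell import bot, vision, workorder
from scipy.spatial.transform import Rotation as R
def cam(n):
    p=vision.camera(n); p['R']=cv2.Rodrigues(np.array(p['rvec'],float))[0]; p['t']=np.array(p['tvec'],float).ravel(); return p
def ray(p,uv):
    d=p['R'].T@np.linalg.inv(p['K'])@np.array([uv[0],uv[1],1.]); return -p['R'].T@p['t'], d
def atz(p,uv,z):
    c,d=ray(p,uv); return c+d*(z-c[2])/d[2]
def proj(p,X):
    q=p['R']@np.array(X)+p['t']; q=p['K']@q; return q[:2]/q[2]
def cloud(p):
    v,u=np.mgrid[:384,:512]; z=p['z_map']; pc=np.stack([u*z,v*z,z],-1)@np.linalg.inv(p['K']).T
    return (pc-p['t'])@p['R'], z>0
def tri(pa,ua,pb,ub):
    ca,da=ray(pa,ua); cb,db=ray(pb,ub)
    s=np.linalg.lstsq(np.stack([da,-db],1),cb-ca,rcond=None)[0]
    a=ca+da*s[0]; b=cb+db*s[1]; return (a+b)/2, np.linalg.norm(a-b)
E
python3 - <<'E'
from h import *
P={n:cam(n) for n in('top','side')}
for n,p in P.items():
    cv2.imwrite(f'pics/{n}0.png',p['image'])
    print(n,'campos',(-p['R'].T@p['t']).round(3))
zs={'lamp_grip':.172,'lamp_base':.022,'lens':.087,'dock':0,'viewer':0,'lamp_spot':.004,'board_mid':.069,'rack':0,'amber':.01,'amber_mid':.045,'green':.01,'blue':.01}
for q,z in zs.items():
    for n,p in P.items():
        r=vision.place_of(p,q)[:2]
        print(q,n,[(np.round(x['position']).tolist(),round(x['score'],2),atz(p,x['position'],z)[:2].round(3).tolist()) for x in r])
print(bot.get_obs())
E
```

```text
top campos [ 0.496 -0.008  1.198]
side campos [0.118 0.58  0.765]
lamp_grip top [([382.0, 219.0], 0.68, [0.515, -0.285]), ([89.0, 246.0], 0.57, [0.447, 0.413])]
lamp_grip side [([172.0, 319.0], 0.83, [0.46, 0.404])]
lamp_base top [([114.0, 243.0], 0.74, [0.447, 0.404])]
lamp_base side [([313.0, 197.0], 0.27, [0.558, -0.164])]
lens top [([119.0, 215.0], 0.66, [0.522, 0.371])]
lens side [([174.0, 316.0], 0.7, [0.512, 0.372])]
dock top [([258.0, 268.0], 0.59, [0.38, 0.01]), ([115.0, 238.0], 0.58, [0.461, 0.41])]
dock side [([170.0, 317.0], 0.27, [0.565, 0.352])]
viewer top [([250.0, 213.0], 0.7, [0.532, 0.036])]
viewer side [([274.0, 245.0], 0.57, [0.534, 0.04]), ([321.0, 153.0], 0.51, [0.684, -0.39])]
lamp_spot top [([206.0, 210.0], 0.77, [0.539, 0.157])]
lamp_spot side [([242.0, 268.0], 0.92, [0.541, 0.152])]
board_mid top [([310.0, 215.0], 0.84, [0.525, -0.124]), ([203.0, 273.0], 0.24, [0.374, 0.152])]
board_mid side [([315.0, 197.0], 0.63, [0.524, -0.119]), ([170.0, 321.0], 0.61, [0.52, 0.379])]
rack top [([378.0, 214.0], 0.89, [0.533, -0.321])]
rack side [([349.0, 182.0], 0.58, [0.
[... 557 characters left out ...]
]
{'clock': 1.3, 'joint_pos': array([-1.12298179e+00,  2.40612763e-01,  4.99646435e-03,  1.33520874e+00,
        2.01533099e-05,  1.57080951e+00]), 'joint_vel': array([-0.00126119,  0.00022206, -0.00053652, -0.00083056, -0.00050973,
       -0.00135497]), 'tau': array([ 7.76180386e-04, -3.72219551e+01,  2.52687514e+01,  1.11569821e-03,
        1.71432225e-04, -1.10631061e-05]), 'eef_pos': array([ 0.21650125, -0.45068979,  0.23129873]), 'tool_rot': array([ 9.75038784e-01,  2.22034614e-01,  6.63760117e-06, -1.62341674e-05]), 'ft_force': array([0.37051296, 0.33886649, 0.1580853 ]), 'ft_torque': array([-0.01663144,  0.01480772, -0.02125877]), 'grasp_force': 0.0, 'grip_width': 0.08551107530673234}
```

View pics/top0.png

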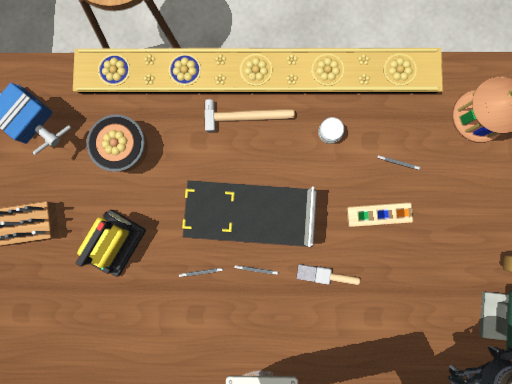

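View pics/side0.png

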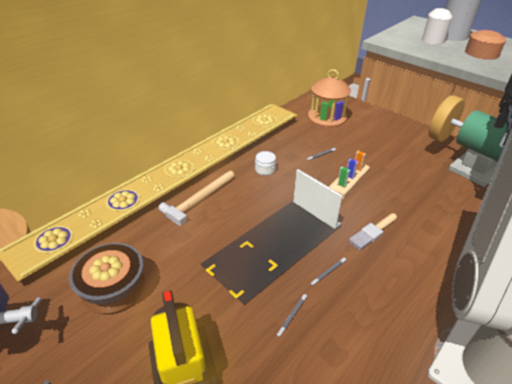

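The top view shows the lamp in the dock at (112,243), the mat with its corner marks at (208,210), the board at (311,215), and the rack at (380,214) with green, blue and amber (403,213). The side view agrees. Next I'll measure the angles and refine the positions.

```bash
cat > m.py <<'E'
from h import *
p=cam('top'); W,ok=cloud(p); im=p['image']; hsv=cv2.cvtColor(im,cv2.COLOR_BGR2HSV)
def rect(n,m):
    q=W[m][:,:2]*1000; r=cv2.minAreaRect(q.astype(np.float32)); print(n,m.sum(),'c',np.round(r[0],1),'wh',np.round(r[1],1),'ang',round(r[2],1), 'z',np.median(W[m][:,2]).round(3))
X,Y,Z=W[...,0],W[...,1],W[...,2]
L=ok&(abs(X-.45)<.13)&(abs(Y-.41)<.13)
rect('handle',L&(Z>.162)); rect('body',L&(Z>.118)&(Z<.14)); rect('bodylow+',L&(Z>.05)&(Z<.125)); rect('dock',L&(Z>.015)&(Z<.06))
yel=(hsv[...,0]>22)&(hsv[...,0]<35)&(hsv[...,1]>150)&(hsv[...,2]>120)
rect('marks',yel&ok&(abs(X-.54)<.09)&(abs(Y-.15)<.09)&(Z<.03))
rect('mat',ok&(hsv[...,2]<70)&(hsv[...,1]<120)&(abs(X-.53)<.13)&(abs(Y-.03)<.23)&(Z<.03))
rect('board',ok&(abs(X-.53)<.12)&(abs(Y+.13)<.06)&(Z>.1))
Rk=ok&(abs(X-.53)<.08)&(abs(Y+.32)<.13)
rect('rack',Rk&(Z>.012)&(Z<.03)); 
for n,c in(('green',(45,85)),('blue',(105,135)),('amber',(5,18))):
    rect(n,Rk&(hsv[...,0]>=c[0])&(hsv[...,0]<=c[1])&(hsv[...,1]>180)&(Z>.05))
rect('tall',Rk&(Z>.06))
v,u=np.nonzero(Rk&(Z>.06)); print(u.min(),u.max(),v.min(),v.max())
a=cv2.resize(im[190:300,60:160],None,fx=5,fy=5,interpolation=2); b=cv2.resize(im[190:300,330:430],None,fx=5,fy=5,interpolation=2) 
cv2.imwrite('pics/z1.png',cv2.resize(np.hstack([a[:,:400],b[:,:400]]),None,fx=1,fy=1))
E
python3 m.py
```

```text
handle 442 c [453.8 406.1] wh [ 19.5 118.8] ang 61.2 z 0.178
body 1042 c [460.2 401.9] wh [ 79.4 124.6] ang 59.8 z 0.128
bodylow+ 790 c [450.8 406.9] wh [ 80.9 147.3] ang 60.1 z 0.101
dock 729 c [448.5 408. ] wh [116.  150.3] ang 60.5 z 0.031
marks 159 c [540.5 152.1] wh [137.7 110.2] ang 86.1 z 0.003
mat 5542 c [533.8  47.8] wh [333.3 157.3] ang 86.2 z 0.003
board 163 c [ 521.8 -121.2] wh [  5.3 148.4] ang 86.1 z 0.119
rack 920 c [ 529.8 -320.4] wh [ 52.  174.6] ang 4.4 z 0.019
green 42 c [ 526.6 -266.3] wh [15.5 12.1] ang 0.8 z 0.078
blue 50 c [ 530.1 -317.8] wh [16.1 11.3] ang 0.4 z 0.076
amber 55 c [ 535.  -372.1] wh [15.9 16.2] ang 2.3 z 0.077
tall 206 c [ 529.9 -320.2] wh [ 25.7 120.3] ang 5.1 z 0.078
361 408 208 220
```

View pics/z1.png

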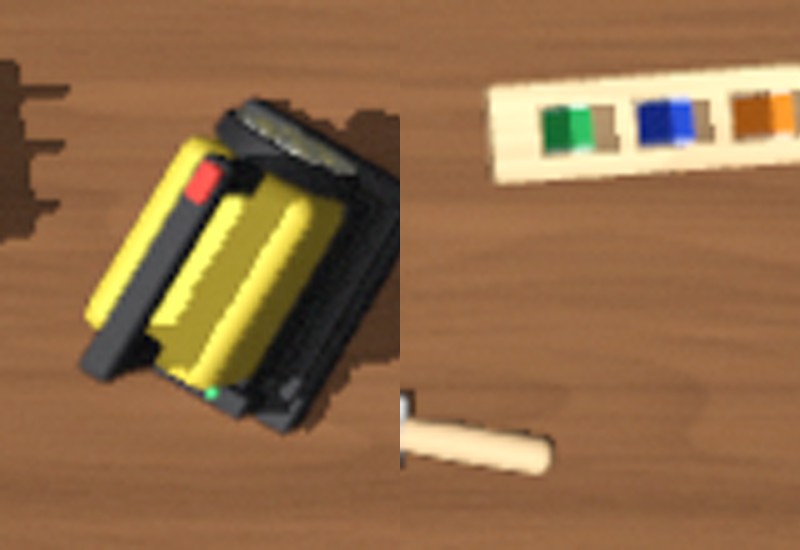

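The lamp is at (454,406) with yaw about -29.6°. The spot is at (540.5,152) with the viewer yaw at about -93.9°. The amber glass is at (534,-372), with its grip line at about +4.5°. I'll plan the approach now.

```bash
cat > plan.py <<'E'
import sys
from h import *
# usage: plan.py x y z(mm TCP) yAxisAngle(deg) nrows
x,y,z,a,n=map(float,sys.argv[1:6]); n=int(n)
o=bot.get_obs(); p=np.array(o['eef_pos'])*1000; r=R.from_quat(o['tool_rot'])
yy=r.as_matrix()[:,1]; cur=np.degrees(np.arctan2(yy[1],yy[0]))
a=np.radians(a); Y=np.array([np.cos(a),np.sin(a),0]); Zt=np.array([0,0,-1.]); T=R.from_matrix(np.stack([np.cross(Y,Zt),Y,Zt],1))
print('now',p.round(1),'yang',round(cur,2),'tilt',np.degrees(np.arccos(-r.as_matrix()[2,2])).round(2),'t',o['clock'])
w=(r.inv()*T).as_rotvec(); d=(np.array([x,y,z])-p)/n
rows=[]
for i in range(n):
    rr=r*R.from_rotvec(w*i/n); rows.append([[round(v,1) for v in rr.inv().apply(d)],[round(v,3) for v in w/n]])
for i in range(0,n,12): print(json.dumps(rows[i:i+12]).replace(' ',''))
E
python3 plan.py 454 406 225 60.4 16
```

```text
now [ 216.5 -450.7  231.3] yang -64.34 tilt 0.0 t 1.35
[[[36.6,-41.8,0.4],[-0.0,-0.0,-0.136]],[[41.9,-36.5,0.4],[-0.0,-0.0,-0.136]],[[46.5,-30.5,0.4],[-0.0,-0.0,-0.136]],[[50.2,-23.9,0.4],[-0.0,-0.0,-0.136]],[[52.9,-16.9,0.4],[-0.0,-0.0,-0.136]],[[54.7,-9.5,0.4],[-0.0,-0.0,-0.136]],[[55.5,-2.0,0.4],[-0.0,-0.0,-0.136]],[[55.3,5.5,0.4],[-0.0,-0.0,-0.136]],[[54.0,13.0,0.4],[-0.0,-0.0,-0.136]],[[51.8,20.2,0.4],[-0.0,-0.0,-0.136]],[[48.5,27.0,0.4],[-0.0,-0.0,-0.136]],[[44.4,33.4,0.4],[-0.0,-0.0,-0.136]]]
[[[39.5,39.1,0.4],[-0.0,-0.0,-0.136]],[[33.8,44.1,0.4],[-0.0,-0.0,-0.136]],[[27.5,48.3,0.4],[-0.0,-0.0,-0.136]],[[20.7,51.6,0.4],[-0.0,-0.0,-0.136]]]
```

```bash
python3 -m creep '[[[37,-42,0],[0,0,-0.136]],[[42,-36,0],[0,0,-0.136]],[[46,-30,0],[0,0,-0.136]],[[50,-24,0],[0,0,-0.136]],[[53,-17,0],[0,0,-0.136]],[[55,-10,0],[0,0,-0.136]],[[55,-2,0],[0,0,-0.136]],[[55,5,0],[0,0,-0.136]],[[54,13,0],[0,0,-0.136]],[[52,20,0],[0,0,-0.136]],[[48,27,0],[0,0,-0.136]],[[44,33,0],[0,0,-0.136]]]' 85 && python3 -m creep '[[[40,39,0],[0,0,-0.136]],[[34,44,0],[0,0,-0.136]],[[28,48,0],[0,0,-0.136]],[[21,50,0],[0,0,-0.136]],[[0,0,0],[0,0,0]]]' && python3 plan.py 454 406 225 60.4 1
```

```text
clock: 2.85
eef_pos: [0.3941, 0.192, 0.2316]
tool_rot: [0.504, 0.864, 0.0, 0.0]
ft_force: [0.6, 0.1, 0.1]
grip_width: 0.085
grasp_force: 0.0
clock: 3.48
eef_pos: [0.4512, 0.407, 0.2289]
tool_rot: [0.254, 0.967, -0.001, -0.001]
ft_force: [-0.3, -0.3, -0.2]
grip_width: 0.0852
grasp_force: 0.0
now [451.2 407.  228.9] yang 60.56 tilt 0.1 t 3.475
[[[-2.9,0.5,3.9],[-0.001,-0.001,0.003]]]
```

```bash
python3 -m creep '[[[-2,0,10],[0,0,0]],[[-1,0.5,16],[0,0,0]],[[0,0,16],[0,0,0]],[[0,0,16],[0,0,0]],[[0,0,12],[0,0,0]],[[0,0,6],[0,0,0]],[[0,0,0],[0,0,0]]]' && python3 -m creep '[[[0,0,0],[0,0,0]],[[0,0,0],[0,0,0]],[[0,0,0],[0,0,0]],[[0,0,0],[0,0,0]],[[0,0,0],[0,0,0]],[[0,0,0],[0,0,0]],[[0,0,0],[0,0,0]]]' 0
```

```text
clock: 4.35
eef_pos: [0.454, 0.4025, 0.1549]
tool_rot: [0.256, 0.967, -0.0, -0.0]
ft_force: [0.2, -0.1, -0.4]
grip_width: 0.085
grasp_force: 0.0
clock: 5.22
eef_pos: [0.4545, 0.4032, 0.1558]
tool_rot: [0.256, 0.967, 0.001, 0.0]
ft_force: [0.9, 2.6, 1.9]
grip_width: 0.017
grasp_force: 61.4
```

Gripped (17 mm opening, 61 N). Now I'll lift it straight up, gently at first.

```bash
python3 -m creep '[[[0,0,-4],[0,0,0]],[[0,0,-8],[0,0,0]],[[0,0,-10],[0,0,0]],[[0,0,-10],[0,0,0]],[[0,0,-12],[0,0,0]],[[0,0,-12],[0,0,0]],[[0,0,-12],[0,0,0]],[[0,0,-6],[0,0,0]],[[0,0,0],[0,0,0]],[[0,0,0],[0,0,0]]]' && python3 - <<'E'
from h import *
p=cam('side'); q=cam('top'); cv2.imwrite('pics/l1.png',np.hstack([p['image'][200:384,80:330],q['image'][150:334,50:300]])); print(bot.get_obs()['ft_torque'].round(2))
W,ok=cloud(q);Z=W[...,2]
for lo,hi in((.222,.26),(.18,.21)):
    m=ok&(abs(W[...,0]-.45)<.1)&(abs(W[...,1]-.4)<.1)&(Z>lo)&(Z<hi); print(lo,m.sum(),cv2.minAreaRect((W[m][:,:2]*1000).astype(np.float32)),np.median(Z[m]))
E
python3 plan.py 540 151 235 -3.9 9
```

```text
clock: 6.48
eef_pos: [0.4538, 0.4024, 0.2287]
tool_rot: [0.256, 0.967, -0.0, -0.0]
ft_force: [-0.2, -0.2, -5.7]
grip_width: 0.0169
grasp_force: 60.2
[ 0.    0.06 -0.01]
0.222 373 ((449.747802734375, 398.3619689941406), (34.060359954833984, 118.4441146850586), 64.8111572265625) 0.25147371060307466
0.18 1006 ((458.5098876953125, 398.88360595703125), (77.94269561767578, 126.20210266113281), 60.26961898803711) 0.19988487287474926
now [453.8 402.4 228.6] yang 60.33 tilt 0.08 t 6.575
[[[-22.1,-19.5,-0.7],[-0.0,0.0,0.125]],[[-24.4,-16.6,-0.7],[-0.0,0.0,0.125]],[[-26.3,-13.5,-0.7],[-0.0,0.0,0.125]],[[-27.7,-10.1,-0.7],[-0.0,0.0,0.125]],[[-28.8,-6.6,-0.7],[-0.0,0.0,0.125]],[[-29.4,-2.9,-0.7],[-0.0,0.0,0.125]],[[-29.5,0.7,-0.7],[-0.0,0.0,0.125]],[[-29.2,4.4,-0.7],[-0.0,0.0,0.125]],[[-28.4,8.0,-0.7],[-0.0,0.0,0.125]]]
```

View pics/l1.png

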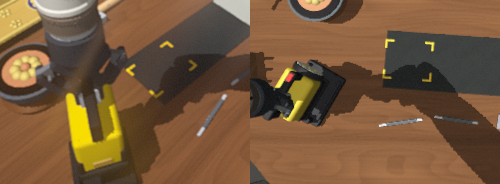

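The lamp hangs level, clear of the stand and centred on the TCP (side crop: lamp around (95,130)). Its underside is 134 mm below the TCP. I'll carry it to the spot.

```bash
python3 -m creep '[[[-11,-10,0],[0,0,0.06]],[[-23,-18,0],[0,0,0.125]],[[-25,-15,0],[0,0,0.125]],[[-27,-12,0],[0,0,0.125]],[[-28,-8.5,0],[0,0,0.125]],[[-29,-5,0],[0,0,0.125]],[[-29.5,-1,0],[0,0,0.125]],[[-29.5,2.5,0],[0,0,0.125]],[[-29,6,0],[0,0,0.125]],[[-14,4.5,0],[0,0,0.06]],[[0,0,0],[0,0,0]],[[0,0,0],[0,0,0]]]' && python3 plan.py 540.5 152 143 -3.9 1
```

```text
clock: 8.07
eef_pos: [0.5383, 0.1523, 0.2293]
tool_rot: [0.73, 0.683, 0.0, -0.0]
ft_force: [-0.2, 0.1, -6.3]
grip_width: 0.0169
grasp_force: 60.2
now [538.3 152.3 229.3] yang -3.77 tilt 0.05 t 8.075
[[[-0.2,2.3,86.3],[-0.0,-0.001,0.002]]]
```

```bash
python3 -m creep '[[[0,2,6],[0,0,0.002]],[[0,0,14],[0,0,0]],[[0,0,16],[0,0,0]],[[0,0,16],[0,0,0]],[[0,0,14],[0,0,0]],[[0,0,10],[0,0,0]],[[0,0,6],[0,0,0]],[[0,0,2],[0,0,0]],[[0,0,0],[0,0,0]],[[0,0,0],[0,0,0]]]' && python3 -m creep '[[[0,0,2],[0,0,0]],[[0,0,1.5],[0,0,0]],[[0,0,1.5],[0,0,0]],[[0,0,1],[0,0,0]],[[0,0,0],[0,0,0]]]'
```

```text
clock: 9.32
eef_pos: [0.5409, 0.1515, 0.1459]
tool_rot: [0.731, 0.682, 0.001, 0.0]
ft_force: [1.2, -0.5, -6.4]
grip_width: 0.0172
grasp_force: 60.2
clock: 9.95
eef_pos: [0.5405, 0.1514, 0.1392]
tool_rot: [0.731, 0.682, -0.0, -0.0]
ft_force: [0.3, -0.9, -7.4]
grip_width: 0.0166
grasp_force: 60.2
```

```bash
python3 -m creep '[[[0,0,1],[0,0,0]],[[0,0,0.7],[0,0,0]],[[0,0,0],[0,0,0]],[[0,0,0],[0,0,0]]]'
```

```text
clock: 10.45
eef_pos: [0.5407, 0.1515, 0.1377]
tool_rot: [0.731, 0.682, 0.0, 0.0]
ft_force: [0.6, -0.2, -6.4]
grip_width: 0.0168
grasp_force: 60.3
```

```bash
python3 -m creep '[[[0,0,1],[0,0,0]],[[0,0,0.5],[0,0,0]],[[0,0,0],[0,0,0]],[[0,0,0],[0,0,0]]]'
```

```text
clock: 10.95
eef_pos: [0.5415, 0.1515, 0.1374]
tool_rot: [0.731, 0.682, 0.001, 0.001]
ft_force: [-0.4, -1.6, 5.7]
grip_width: 0.0167
grasp_force: 61.9
```

Landed: the mat now pushes up. I'll release and retreat straight up.

```bash
python3 -m creep '[[[0,0,-1],[0,0,0]],[[0,0,0],[0,0,0]],[[0,0,0],[0,0,0]],[[0,0,0],[0,0,0]],[[0,0,0],[0,0,0]],[[0,0,0],[0,0,0]],[[0,0,0],[0,0,0]]]' 85 && python3 -m creep '[[[0,0,-8],[0,0,0]],[[0,0,-16],[0,0,0]],[[0,0,-20],[0,0,0]],[[0,0,-20],[0,0,0]],[[0,0,-16],[0,0,0]],[[0,0,0],[0,0,0]]]' && python3 plan.py 534 -372 180 4.5 10
```

```text
clock: 11.82
eef_pos: [0.5405, 0.1515, 0.1371]
tool_rot: [0.731, 0.682, -0.0, -0.0]
ft_force: [0.5, -0.5, 0.5]
grip_width: 0.0851
grasp_force: 0.0
clock: 12.58
eef_pos: [0.5417, 0.1517, 0.2191]
tool_rot: [0.731, 0.682, 0.002, 0.001]
ft_force: [-0.3, -0.6, -0.8]
grip_width: 0.0848
grasp_force: 0.0
now [541.7 151.7 219.1] yang -3.95 tilt 0.23 t 12.575
[[[-52.3,2.8,3.9],[0.0,-0.0,-0.015]],[[-52.3,2.1,3.9],[0.0,-0.0,-0.015]],[[-52.4,1.3,3.9],[0.0,-0.0,-0.015]],[[-52.4,0.5,3.9],[0.0,-0.0,-0.015]],[[-52.4,-0.3,3.9],[0.0,-0.0,-0.015]],[[-52.4,-1.0,3.9],[0.0,-0.0,-0.015]],[[-52.4,-1.8,3.9],[0.0,-0.0,-0.015]],[[-52.3,-2.6,3.9],[0.0,-0.0,-0.015]],[[-52.3,-3.3,3.9],[0.0,-0.0,-0.015]],[[-52.2,-4.1,3.9],[0.0,-0.0,-0.015]]]
```

```bash
python3 -m creep '[[[-30,1.5,0],[0,0,-0.015]],[[-52,2,3],[0,0,-0.015]],[[-52,1,4],[0,0,-0.015]],[[-52,0.5,4],[0,0,-0.015]],[[-52,0,4],[0,0,-0.015]],[[-52,-1,4],[0,0,-0.015]],[[-52,-2,4],[0,0,-0.015]],[[-52,-2.5,4],[0,0,-0.015]],[[-52,-3.5,4],[0,0,-0.015]],[[-52,-4,4],[0,0,-0.012]],[[-26,-2,0],[0,0,0]],[[0,0,0],[0,0,0]]]' && python3 - <<'E'
from h import *
q=cam('top'); s=cam('side')
W,ok=cloud(q);Z=W[...,2]
for n,lo,hi in(('handle',.145,.18),('body',.1,.125)):
    m=ok&(abs(W[...,0]-.54)<.1)&(abs(W[...,1]-.15)<.1)&(Z>lo)&(Z<hi); print(n,m.sum(),cv2.minAreaRect((W[m][:,:2]*1000).astype(np.float32)),np.median(Z[m]))
for k in 'amber_mid','amber':
  z={'amber':.01,'amber_mid':.045}[k]
  for p in(q,s): print(k,[(x['position'],x['score'],atz(p,x['position'],z)[:2].round(3)) for x in vision.place_of(p,k)[:1]])
cv2.imwrite('pics/s2.png',np.hstack([cv2.resize(s['image'][80:280,200:400],(400,400)),cv2.resize(q['image'][140:340,170:370],(400,400))]))
E
python3 plan.py 534 -372 80 4.5 5
```

```text
clock: 14.08
eef_pos: [0.5323, -0.3749, 0.1805]
tool_rot: [0.68, 0.733, -0.0, -0.001]
ft_force: [-0.8, 0.6, 0.2]
grip_width: 0.0853
grasp_force: 0.0
handle 364 ((540.5966186523438, 152.7676239013672), (119.08512878417969, 17.967697143554688), 86.23026275634766) 0.16068736596664432
body 1048 ((540.0645751953125, 144.83572387695312), (124.17953491210938, 77.76504516601562), 86.29949188232422) 0.11013035948031752
amber_mid [([400.6, 213.5], 0.51, array([ 0.532, -0.369]))]
amber_mid [([360.0, 160.5], 0.48, array([ 0.537, -0.383]))]
amber [([400.2, 210.2], 0.7, array([ 0.542, -0.379]))]
amber [([357.4, 170.9], 0.49, array([ 0.535, -0.374]))]
now [ 533.7 -371.7  182.3] yang 4.57 tilt 0.01 t 14.375
[[[-0.1,0.1,20.5],[0.0,-0.0,0.0]],[[-0.1,0.1,20.5],[0.0,-0.0,0.0]],[[-0.1,0.1,20.5],[0.0,-0.0,0.0]],[[-0.1,0.1,20.5],[0.0,-0.0,0.0]],[[-0.1,0.1,20.5],[0.0,-0.0,0.0]]]
```

View pics/s2.png

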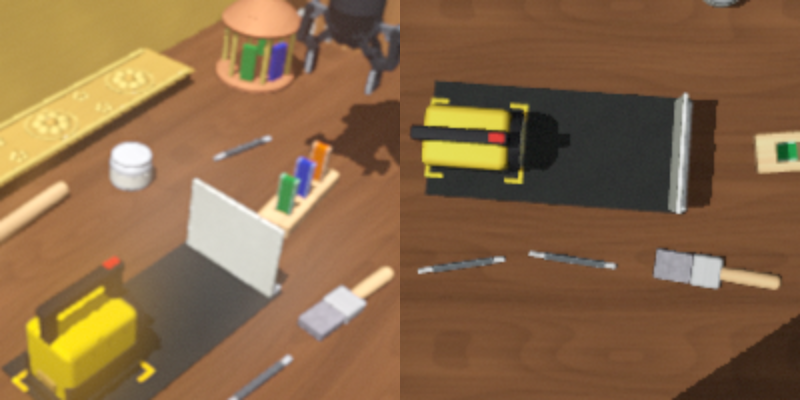

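The lamp stands within the marks and squarely aimed: centre (540.6,152), yaw -93.75°. I'll descend on the amber glass, then close.

```bash
python3 -m creep '[[[0,0,12],[0,0,0]],[[0,0,24],[0,0,0]],[[0,0,28],[0,0,0]],[[0,0,28],[0,0,0]],[[0,0,26],[0,0,0]],[[0,0,18],[0,0,0]],[[0,0,10],[0,0,0]],[[0,0,6],[0,0,0]],[[0,0,0],[0,0,0]],[[0,0,0],[0,0,0]]]' && python3 plan.py 534 -372 30 4.5 1
```

```text
clock: 15.62
eef_pos: [0.5339, -0.3735, 0.0311]
tool_rot: [0.679, 0.734, 0.0, 0.001]
ft_force: [-0.4, -0.8, 0.1]
grip_width: 0.085
grasp_force: 0.0
now [ 533.9 -373.5   31.1] yang 4.47 tilt 0.1 t 15.625
[[[1.5,0.2,1.1],[0.001,0.001,-0.001]]]
```

```bash
python3 -m creep '[[[1,0,1],[0,0,0]],[[0,0,0],[0,0,0]],[[0,0,0],[0,0,0]],[[0,0,0],[0,0,0]],[[0,0,0],[0,0,0]],[[0,0,0],[0,0,0]],[[0,0,0],[0,0,0]]]' 0
```

```text
clock: 16.5
eef_pos: [0.5345, -0.3723, 0.0298]
tool_rot: [0.679, 0.734, 0.001, 0.001]
ft_force: [6.1, 0.3, 2.6]
grip_width: 0.0254
grasp_force: 59.1
```

```bash
python3 -m creep '[[[0,0,-3],[0,0,0]],[[0,0,-6],[0,0,0]],[[0,0,-12],[0,0,0]],[[0,0,-20],[0,0,0]],[[0,0,-28],[0,0,0]],[[0,0,-30],[0,0,0]],[[0,0,-30],[0,0,0]],[[0,0,-20],[0,0,0]],[[0,0,-10],[0,0,0]],[[0,0,0],[0,0,0]],[[0,0,0],[0,0,0]]]' && python3 - <<'E'
from h import *
q=cam('top'); s=cam('side')
cv2.imwrite('pics/a1.png',np.hstack([cv2.resize(s['image'][60:200,290:430],(400,400),interpolation=2),cv2.resize(q['image'][150:290,330:470],(400,400),interpolation=2)]))
L=np.array([.5406,.152]); a=np.radians(-93.8); d=np.array([np.cos(a),np.sin(a)]); print('target',L+d*.17, 'lens',L+d*.07)
E
python3 plan.py 529.3 -17.6 187 -3.8 9
```

```text
clock: 17.88
eef_pos: [0.5323, -0.3716, 0.1866]
tool_rot: [0.679, 0.734, -0.0, -0.001]
ft_force: [0.2, 0.3, -1.8]
grip_width: 0.0248
grasp_force: 60.0
target [ 0.52933344 -0.01762625] lens [0.53596083 0.0821539 ]
now [ 532.5 -371.6  186.6] yang 4.47 tilt 0.16 t 17.975
[[[39.2,2.7,0.0],[-0.0,-0.0,0.016]],[[39.3,2.1,0.0],[-0.0,-0.0,0.016]],[[39.3,1.4,0.0],[-0.0,-0.0,0.016]],[[39.3,0.8,-0.0],[-0.0,-0.0,0.016]],[[39.3,0.2,-0.0],[-0.0,-0.0,0.016]],[[39.3,-0.4,-0.0],[-0.0,-0.0,0.016]],[[39.3,-1.1,-0.0],[-0.0,-0.0,0.016]],[[39.3,-1.7,-0.0],[-0.0,-0.0,0.016]],[[39.3,-2.3,-0.0],[-0.0,-0.0,0.016]]]
```

View pics/a1.png

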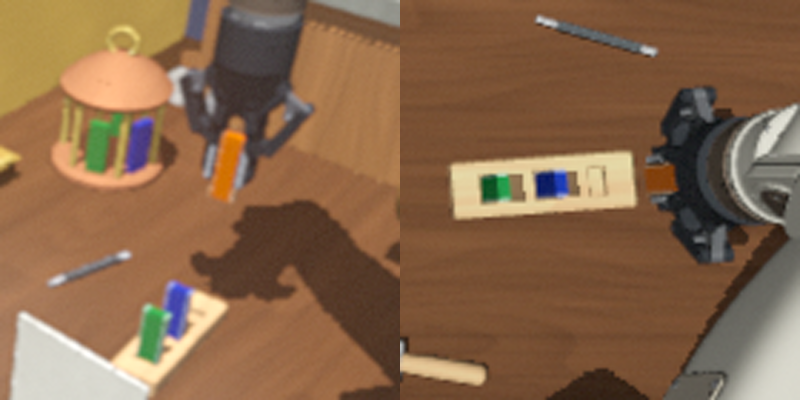

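The glass is out, upright in the fingers, with green and blue still in their slots. I'll carry it high over the board.

```bash
python3 -m creep '[[[20,1.5,0],[0,0,0.01]],[[39,2,0],[0,0,0.016]],[[39,2,0],[0,0,0.016]],[[39,1,0],[0,0,0.016]],[[39,0.5,0],[0,0,0.016]],[[39,0,0],[0,0,0.016]],[[39,-1,0],[0,0,0.016]],[[39,-1.5,0],[0,0,0.016]],[[39,-2,0],[0,0,0.016]],[[22,-1,0],[0,0,0.008]],[[0,0,0],[0,0,0]],[[0,0,0],[0,0,0]]]' && python3 plan.py 529.3 -17.6 54 -3.8 1
```

```text
clock: 19.48
eef_pos: [0.5306, -0.0182, 0.1877]
tool_rot: [0.731, 0.683, -0.0, -0.0]
ft_force: [-0.3, 0.2, -0.3]
grip_width: 0.0251
grasp_force: 60.0
now [530.6 -18.2 187.7] yang -3.9 tilt 0.05 t 19.475
[[[0.6,-1.2,133.7],[-0.001,0.001,-0.002]]]
```

```bash
python3 -m creep '[[[0,-1,8],[0,0,0]],[[0,0,16],[0,0,0]],[[0,0,22],[0,0,0]],[[0,0,22],[0,0,0]],[[0,0,22],[0,0,0]],[[0,0,20],[0,0,0]],[[0,0,14],[0,0,0]],[[0,0,8],[0,0,0]],[[0,0,2],[0,0,0]],[[0,0,0],[0,0,0]],[[0,0,0],[0,0,0]],[[0,0,0],[0,0,0]]]' && python3 plan.py 529.3 -17.6 54 -3.8 1 && python3 - <<'E'
from h import *
q=cam('top'); s=cam('side'); print(bot.get_obs()['clock'])
im=s['image'].copy()
for X in((.53596,.08215,.069),(.5293,-.0176,.069)): cv2.circle(im,tuple(int(round(v)) for v in proj(s,X)),2,(255,0,255),-1)
cv2.imwrite('pics/f1.png',np.hstack([cv2.resize(im[120:320,190:390],(400,400),interpolation=2),cv2.resize(q['image'][130:290,170:330],(400,400),interpolation=2)]))
hs=cv2.cvtColor(s['image'],cv2.COLOR_BGR2HSV); W,ok=cloud(s)
m=ok&(hs[...,0]>=5)&(hs[...,0]<=18)&(hs[...,1]>180)&(abs(W[...,0]-.53)<.04)&(abs(W[...,1]+.02)<.04)&(W[...,2]>.02)
print(m.sum(),W[m].min(0).round(3),W[m].max(0).round(3))
for p in(q,s): print([(x['position'],x['score'],atz(p,x['position'],.069)[:2].round(3)) for x in vision.place_of(p,'amber_mid')[:1]])
E
```

```text
clock: 20.98
eef_pos: [0.5302, -0.0176, 0.0546]
tool_rot: [0.731, 0.683, 0.0, 0.0]
ft_force: [0.2, 0.1, 0.1]
grip_width: 0.0253
grasp_force: 60.0
now [530.2 -17.6  54.6] yang -3.89 tilt 0.06 t 20.975
[[[-0.0,-0.9,0.6],[0.001,-0.0,-0.002]]]
21.075
95 [ 0.523 -0.02   0.035] [ 0.539 -0.007  0.107]
[([397.7, 163.3], 0.31, array([ 0.663, -0.357]))]
[([290.1, 214.6], 0.57, array([ 0.533, -0.02 ]))]
```

View pics/f1.png

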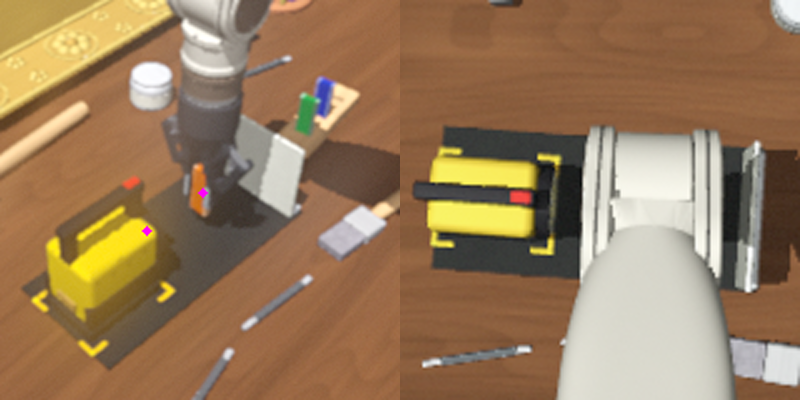

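The glass hangs upright midway between lamp and board. The computed beam point at (203,193) falls on it, and its measured z span of 35–107 mm puts its middle at about 70 mm. The lamp is undisturbed in its marks.

```bash
python3 -c "
from workcell import workorder; print(workorder.job_done())"
```

```text
the job is handed in; nothing more can be done
None
```

I handed the job in at about 21 s with no sign of a fault, but the hand-in gave no verdict. The lamp stands released in its marks, aimed at the board, and the amber glass is held upright by its frosted edges on the beam axis, about 100 mm from the lens.

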